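# Fetch the mixing cup from behind the bottles

## Robot

A 6-joint arm with a two-finger parallel gripper is mounted at the origin on the work surface. World frame = base frame: x ahead of the robot, y to its left, z up, the work surface at z = 0. Lengths are in mm, angles in rad, forces in N, time in s.
With the tool pointing down it reaches from about 275 to 725 mm from the base axis. Payload 5.6 kg.
Tool frame: the origin (TCP) lies midway between the tips of the shut fingers; the grasp point (between the pads) lies manip.grasp_offset behind it (manip.grasp_offset is the distance from the TCP to the grasp point, in mm); z points along the fingers, y is the line along which they close (so a half turn about z gives the same grasp; the last joint's range is limited). The gripper opens to 85 mm and grips with 20 to 120 N. Pads are 22 mm wide; open, the fingers measure 114 mm over their backs; the gripper's body (76 mm by 85 mm) begins 54 mm behind the grasp point. The pads swing forward as they close: fully open they stand 13 mm farther back than shut.
Start: joints at [-0.992, 0.255, 0.108, 0, -1.424, -0.285], TCP at [159.295, -526.42, 231.283] pointing down, gripper open.
Joint ranges: [-2.95, 2.95], [-1.21, 1.97], [-1.09, 1.5], [-2.87, 1.71], [-2.94, -0.07], [-3.05, 3.05]. Speed limits (rad/s): [2.57, 2.57, 3.14, 3.14, 3.14, 3.14].

## Interface

Orientations are given as a unit quaternion [x, y, z, w].
In Python, from bench import manip, optics gives the robot as it stands. The module is installed in compiled form; this text tells all that it offers.
- The arm moves only by the shell command python3 -m creep 'ROWS' [OPENING] [FORCE]. ROWS is JSON, a list of rows, each an object of numbers: "dx", "dy", "dz": the shift along the tool's x, y, z in units of 25 mm (1.0 is 25 mm); "spin": the turn about the tool's z in units of 5 degrees (1.0 is 5 degrees). A call has 1 to 8 rows; each row shifts and turns the commanded pose from where the row before left it, along the tool's axes as they then stand; what a row does not reach is not made up. A row lasts 1/12 s, in which the tool goes at most 41.7 mm and 7.16 degrees, less where a joint would pass 70% of its speed; a pose out of reach is approached as far as the arm can. A call with a number of a shift or a turn outside -1 to 1 is refused whole. A call with a gripper value outside its range is refused whole. OPENING is the gripper's target within -1 to 1 (shut at 1, half-way at 0, fully open at -1), set as the call begins (- or left out, the last holds). The fingers move at their own pace and stop on an object; FORCE is the grip in N (left out, the last holds). Time passes only in rows, so rows that do not move let the fingers close. It gives the time, the measured TCP pose, the force, the opening and the grip force at its end, in the units of the state.
- manip.get_obs(): the state, without advancing time (a new reading comes with each control period).
- optics.grab_frame(name): name is "scene" or "top"; returns a dict with "color" (420x560x3 uint8, red, green, blue), "camera_matrix" (3x3 intrinsics, pixels), "T" (4x4, takes a point from camera to world coordinates). Camera axes: x right, y down, z forward; pixel columns grow to the right and rows downward; lengths in mm; the calibration is good to about 2 mm. A picture is of the moment at which its call begins. There is no depth.
- manip.close_job(): hands the job in; it is judged then, once.
The state is a dict: "time_s": time; "joint_positions": joint angles; "qd": joint speeds; "joint_efforts": joint torques, N m; "ee_pos": TCP position; "orientation": TCP orientation; "wrist_force": force on the tool from outside, world axes, zero at the start; "ft_torque": the same for the moment, N m; "width": finger opening in mm; "grasp_force": force on a finger pad.
Only numpy, scipy, OpenCV 4.12 (cv2) and the standard library are available. Lean on these libraries where they do the work, as an engineer would, in place of code of your own. Each camera call takes 0.05 s, during which the arm holds its last target. There are 200 camera calls.

## Task

The steel mixing cup that fits down inside the round chiller stands behind the row of bottles on the tray, and there is no room to take it without knocking the bottles in front of it. Stand the bottles that block it upright on the black rubber bar mat, then take the cup out from behind and set it upright, fully home, in the chiller, and stand each bottle upright again on the tray just where it stood before. Leave the other cup in its place, and do not upset or shift the little bitters bottle or the stemmed glass.

Things in the scene. Friction and masses are not known exactly. Their poses are not given: they have to be found in the camera images.
- tray: Low fixed steel bottle tray, 200 mm along its x, 290 mm along its y, rim 14 mm high, plate 4 mm above the counter. Origin: centre of its underside; +x to the far side, z up. On it, in any order: the bottles in a row near x = -28, y = -86, 0, +86 mm; behind them the cups near x = +28, y = -43, +43 mm. The middle bottle and the end bottle on its side block a cup; the other end bottle is clear of it.
- bottle_round: Round amber glass bottle, 230 mm high: straight body 76 mm in diameter up to 160 mm, then a short shoulder up to 182 mm, then a straight neck and black cap 28 mm in diameter (grip there). Origin: centre of its underside; z up its axis. About 0.6 kg (0.5 to 0.7).
- bottle_square: Square amber glass bottle, 218 mm high: body 57 by 57 mm up to 155 mm, shoulder up to 169 mm, then a straight neck and black cap 28 mm in diameter (grip there). Origin: centre of its underside; z up its axis. About 0.6 kg.
- bottle_bell: Bell-shaped amber glass bottle, 236 mm high: 76 mm in diameter up to 140 mm, its shoulder sloping in from there up to 186 mm, then a straight neck and black cap 28 mm in diameter (grip there). Origin: centre of its underside; z up its axis. About 0.6 kg.
- cup_tapered: Open steel cup, 76 mm high, tapered: 36 mm across its foot, 50 mm across its rim, wall 2 mm. It stands upright on the tray behind the bottles, and is the taller of the two cups. Origin: centre of its underside; z up its axis. About 0.16 kg.
- cup_wide: Open steel cup, 62 mm high, straight-sided, 59 mm in diameter: too wide for the chiller. It stands upright on the tray behind the bottles, with about 31 mm between it and the tapered cup. Origin: centre of its underside; z up.
- chiller: Heavy round double-walled steel chiller for a mixing cup, fixed on the counter, 84 mm in outer diameter, 52 mm high, with a round well open at the top, 54 mm in diameter, its floor 12 mm above the counter. The tapered cup stands on that floor, its rim then 88 mm above the counter. Origin: centre of its underside; z up.
- mat: Black rubber bar mat, fixed, 270 mm along its x, 160 mm along its y, 8 mm thick, lying flat and empty. Origin: centre of its underside, on the counter; x is its long side, z up.
- bitters: Bystander: little amber bitters bottle, 34 mm in diameter, 108 mm high, loose, at one far corner of the tray. Origin: centre of its underside; z up.
- coupe: Bystander: stemmed clear cocktail glass, 88 mm across the rim, 135 mm high, loose on the counter beyond the mat and the tray. Origin: centre of its foot; z up. The other ware on the counter is fixed and, but for a flat bar spoon, lies nearer to the robot than 0.34 m or farther than 0.74 m.
There are look-alikes about, which are no part of the job. What is shaped like the bottle_round but purple is not meant.

How it is judged:
By the outcome, as a careful person would: the job done as asked, in the order asked, and still so for the second after the job is handed in, with the robot touching nothing.
It also fails if it takes over 128 s, if anything falls off the work surface, if the arm or the gripper's body presses on something with over 40 N, if the wrist force passes 120 N, or if a joint passes its speed limit or range.

## Working session

There is one attempt and no reset: what is moved stays moved. The work goes in short steps, Python scripts to look and compute and a shell command to move; the robot and the scene stay as the last step left them, time stands still between calls to the robot, and variables do not carry over. Pictures are saved under pics/ and viewed, at most 14 in all, crops included, and the job is handed in when it is done.

```bash
mkdir -p pics; python3 - <<'E'
from bench import manip, optics
import cv2
for n in("scene","top"):
    f=optics.grab_frame(n); cv2.imwrite(f"pics/{n}0.png",f["color"][:,:,::-1])
    print(n,f["camera_matrix"].round(1).tolist(),f["T"].round(3).tolist())
print(manip.grasp_offset,manip.get_obs())
E
```

```text
scene [[409.1, 0.0, 281.9], [0.0, 409.1, 210.7], [0.0, 0.0, 1.0]] [[0.506, 0.498, -0.704, 1185.514], [0.863, -0.3, 0.407, -298.403], [-0.008, -0.813, -0.582, 571.786], [0.0, 0.0, 0.0, 1.0]]
top [[444.5, 0.0, 283.1], [0.0, 444.5, 205.7], [0.0, 0.0, 1.0]] [[-0.021, -0.976, 0.218, 351.884], [-1.0, 0.022, 0.001, 80.462], [-0.006, -0.218, -0.976, 1077.237], [0.0, 0.0, 0.0, 1.0]]
18.700000000000003 {'time_s': 0.1, 'joint_positions': array([-9.92450332e-01,  2.55670434e-01,  1.07129425e-01, -4.40254130e-04,
       -1.42387796e+00, -2.84566971e-01]), 'qd': array([ 0.00224333, -0.00269599,  0.00411464,  0.00239095, -0.00256866,
        0.00089504]), 'joint_efforts': array([-2.00094080e-03, -3.87603056e+01,  2.38475597e+01,  5.37788406e+00,
       -3.80921047e-03, -1.52810901e-05]), 'ee_pos': array([ 159.17889846, -526.00205593,  230.49084896]), 'orientation': array([-1.46329750e-01,  9.89235512e-01,  8.28024096e-04, -1.41514223e-04]), 'wrist_force': array([ 0.35781172, -0.1911082 , -0.03101888]), 'ft_torque': array([ 0.00615882,  0.01263397, -0.02716392]), 'grasp_force': 0.0, 'width': 85.38004687686798}
```

View pics/scene0.png

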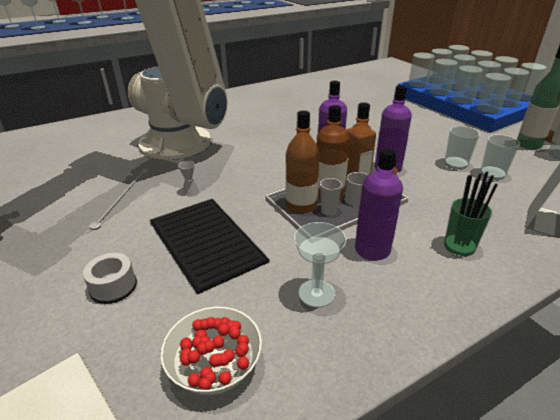

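View pics/top0.png

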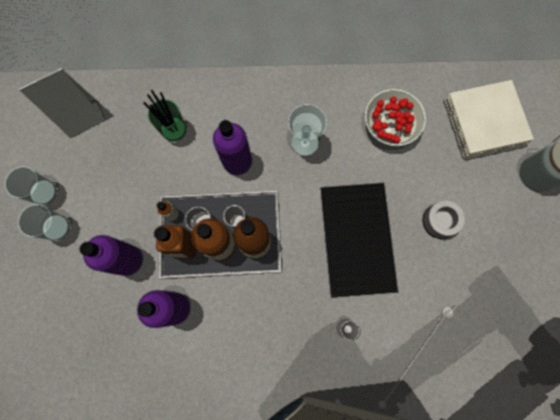

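The top view shows the tray at px (160–282, 192–277). On it are a square bottle with cap (163,232), a middle bottle with cap (204,232) and a right bottle with cap (244,227). The cups are at (197,218) and (235,215), and the mat is at (360,240). The chiller is at (445,219), the bitters at (166,208) and the coupe at (306,130). The purple bottles stand off the tray and are look-alikes. Next, an enlarged crop to tell the two cups apart.

```bash
python3 - <<'E'
import cv2,numpy as np
a=cv2.imread("pics/scene0.png")[95:235,260:420]; b=cv2.imread("pics/top0.png")[180:290,140:300]
a=cv2.resize(a,(400,350),interpolation=cv2.INTER_CUBIC);b=cv2.resize(b,(400,275),interpolation=cv2.INTER_CUBIC)
b=cv2.copyMakeBorder(b,0,75,0,0,0); m=np.hstack([a,b]); m=cv2.convertScaleAbs(m,alpha=1.6,beta=15)
cv2.imwrite("pics/crop1.png",m)
t=cv2.imread("pics/top0.png")
c=cv2.resize(t[170:310,300:480],(720,560),interpolation=cv2.INTER_CUBIC); cv2.imwrite("pics/crop2.png",cv2.convertScaleAbs(c,alpha=1.6,beta=15))
E
```

```text
(no output)
```

View pics/crop1.png

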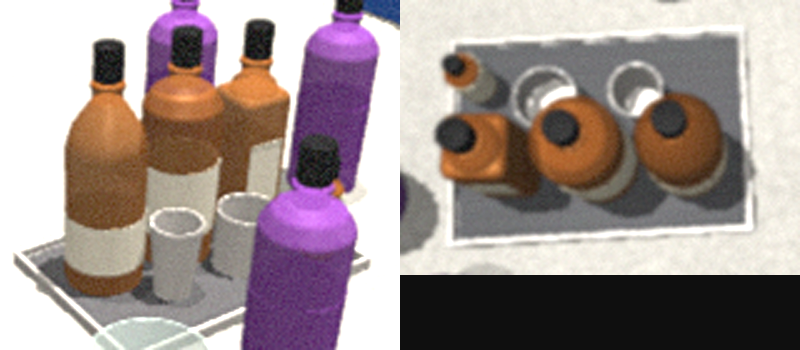

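View pics/crop2.png

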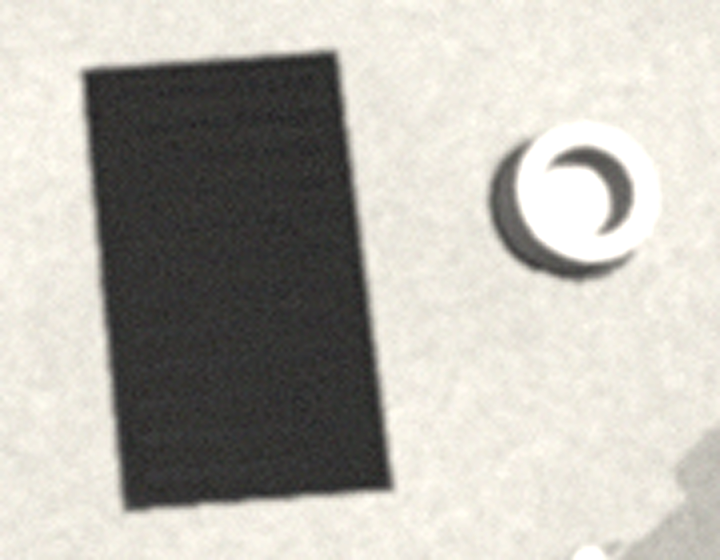

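The crops settle the cups. The right-hand one, top px (235,215) and scene px (331,198), is taller with a narrow foot, so it is the tapered cup. The left one at (197,218) is cup_wide. The cup stands between the middle bottle (round) and the right end bottle (bell), so those two block it and the square one is clear. Next I'll measure positions.

```bash
cat > h.py <<'E'
import numpy as np, cv2
from scipy.optimize import least_squares
from scipy.spatial.transform import Rotation as R
from bench import manip, optics
def cam(n):
    return optics.grab_frame(n)
def ray(f,p,z):
    K,T=f["camera_matrix"],f["T"]; d=T[:3,:3]@np.linalg.solve(K,[p[0],p[1],1]); o=T[:3,3]
    return (o+d*(z-o[2])/d[2])[:2]
def proj(f,P):
    K,T=f["camera_matrix"],f["T"]; c=(np.atleast_2d(P)-T[:3,3])@T[:3,:3]; u=c@K.T
    return u[:,:2]/u[:,2:]
def cyl(x,y,r0,z0,r1,z1):
    a=np.linspace(0,2*np.pi,72)
    return np.vstack([np.c_[x+r*np.cos(a),y+r*np.sin(a),0*a+z] for r,z in((r0,z0),(r1,z1))])
def box(uv): return np.r_[uv.min(0),uv.max(0)]
def blob(f,seed,thr=60,win=22):
    g=f["color"].max(2); x,y=map(int,seed)
    n,l,s,c=cv2.connectedComponentsWithStats((g<thr).astype(np.uint8)[y-win:y+win,x-win:x+win])
    k=l[win,win]; return np.r_[s[k,0]+x-win-.0,s[k,1]+y-win,s[k,0]+s[k,2]+x-win-1,s[k,1]+s[k,3]+y-win-1] if k else None
def go(x,y,z):
    """remaining shift in tool-axis units to TCP target"""
    o=manip.get_obs(); r=R.from_quat(o["orientation"])
    print("units dx,dy,dz",(r.inv().apply(np.array([x,y,z])-o["ee_pos"])/25).round(2),"yaw y deg",np.degrees(np.arctan2(*r.as_matrix()[[1,0],1])).round(2))
E
python3 - <<'E'
from h import *
t,s=cam("top"),cam("scene")
pc=lambda x,y:(300+x/4-.4,170+y/4-.4)
print("mat",[ray(t,pc(*p),8).round(0) for p in((83,70),(336,52),(392,488),(127,508))])
print("tray",[ray(t,p,14).round(0) for p in((158.8,196.8),(276.8,192),(280.8,271.2),(162,276))])
print("chiller",ray(t,pc(589,193.5),52))
print("coupe",ray(t,(305,117),135),ray(s,(317,293),0),"bitters",ray(t,(158.5,206.5-1),112))
for n,H,a,b in(("round",234,(204,231),(334,114)),("bell",240,(247.5,227),(303,120)),("square",222,(163,232),(363,111))):
    A,B=blob(t,a),blob(s,b); print(n,A,B)
    def f(v):
        C=cyl(v[0],v[1],14,H-abs(v[2]),14,H); return np.r_[(box(proj(t,C))-A),(box(proj(s,C))-B)]
    r=least_squares(f,[*ray(t,a,H),28],loss="soft_l1"); print(r.x.round(1),r.fun.round(1), ray(t,a,H).round(1))
E
```

```text
mat [array([636., -12.]), array([ 644., -170.]), array([ 377., -184.]), array([369., -28.])]
tray [array([619., 387.]), array([624.,  96.]), array([430.,  90.]), array([425., 372.])]
chiller [ 543.01586067 -301.68079451]
coupe [767.83121382  27.26022467] [755.90472694  24.32378879] bitters [574.18437638 358.96832506]
round [197. 224. 211. 238.] [328. 105. 341. 121.]
[497.2 236.6  27. ] [-1.5 -1.9  1.3  0.6 -0.4 -0.7  0.1 -0.3] [493.9 234.2]
bell [240. 214. 268. 248.] [297. 111. 309. 128.]
[505.2 148.1  27. ] [  1.2   2.5 -11.3 -14.9  -1.   -0.2   0.6   0.3] [498.8 150.1]
square [154. 226. 170. 241.] [358. 103. 369. 118.]
[495.4 321.4  27. ] [-0.8 -0.9  1.   0.3 -1.6 -1.1  0.9 -0.4] [495.7 316.3]
```

```bash
python3 - <<'E'
from h import *
t,s=cam("top"),cam("scene")
for n,H,a,b in(("bell",240,(247.5,227),(303,120)),("round",234,(204,231),(334,114))):
  for thr in(35,45,52):
    A,B=blob(t,a,thr,16),blob(s,b,thr); print(n,thr,A,B)
    if A is None or B is None: continue
    def f(v):
        C=cyl(v[0],v[1],14,H-27,14,H); return np.r_[(box(proj(t,C))-A),(box(proj(s,C))-B)]
    r=least_squares(f,ray(t,a,H),loss="soft_l1"); print(r.x.round(1),r.fun.round(1))
E
python3 -m creep '[{"spin":-1,"dz":-0.5},{"spin":-1,"dz":-0.5},{"spin":-1,"dz":-0.5},{"spin":-1,"dz":-0.5},{"spin":-1,"dz":-0.5},{"spin":-1,"dz":-0.5},{"spin":-1,"dz":-0.5},{"spin":-1}]' -0.2 60
python3 -m creep '[{"spin":-1},{"spin":-1},{"spin":-1},{"spin":-1},{"spin":-1},{"spin":-1},{"spin":-0.64},{}]'
python3 -c "
from h import *
go(500,149,300)"
```

```text
bell 35 [241. 220. 254. 234.] [298. 112. 308. 128.]
[502.4 150.1] [-0.8 -2.   1.7  0.6 -1.9 -1.8  1.6 -0.4]
bell 45 [240. 220. 254. 234.] [298. 111. 308. 128.]
[502.2 151.4] [-0.5 -1.9  1.1  0.7 -1.5 -0.9  2.1 -0.6]
bell 52 [240. 215. 254. 235.] [298. 111. 309. 128.]
[505.1 151.3] [-0.5  1.6  1.1 -1.8 -0.8 -0.5  1.8 -0.1]
round 35 [197. 224. 211. 238.] [329. 106. 340. 121.]
[497.2 236.1] [-1.2 -1.8  1.6  0.6 -1.6 -1.7  0.9 -0.2]
round 45 [197. 224. 211. 238.] [328. 106. 340. 121.]
[497.  235.6] [-1.  -1.7  1.8  0.7 -0.8 -1.7  0.7 -0.2]
round 52 [197. 224. 211. 238.] [328. 106. 340. 121.]
[497.  235.6] [-1.  -1.7  1.8  0.7 -0.8 -1.7  0.7 -0.2]
units dx,dy,dz [-20.87  21.91  -2.75] yaw y deg 106.83invalid input
invalid input
```

```bash
python3 -m creep '[{"dx":0,"dy":0,"dz":-0.5,"spin":-1}]' -0.2 60; echo; python3 -m creep '[{"dx":0,"dy":0,"dz":-0.5,"spin":-1}]'; python3 -m creep --help
```

```text
time_s: 0.38
ee_pos: [159.0, -525.1, 241.4]
orientation: [-0.189, 0.982, 0.003, -0.0]
wrist_force: [-1.0, 0.7, -0.7]
width: 75.5
grasp_force: 0.0

time_s: 0.47
ee_pos: [159.0, -525.9, 255.8]
orientation: [-0.234, 0.972, 0.001, -0.0]
wrist_force: [-0.5, -0.9, -0.0]
width: 64.3
grasp_force: 0.0invalid input: not JSON, or not a number
```

```bash
python3 -m creep '[{"dx":0,"dy":0,"dz":-0.3,"spin":-1},{"dx":0,"dy":0,"dz":-0.3,"spin":-1},{"dx":0,"dy":0,"dz":-0.3,"spin":-1},{"dx":0,"dy":0,"dz":-0.3,"spin":-1},{"dx":0,"dy":0,"dz":-0.3,"spin":-1},{"dx":0,"dy":0,"dz":-0.3,"spin":-1},{"dx":0,"dy":0,"dz":-0.3,"spin":-1},{"dx":0,"dy":0,"dz":0,"spin":-1}]' >/dev/null
python3 -m creep '[{"dx":0,"dy":0,"dz":0,"spin":-1},{"dx":0,"dy":0,"dz":0,"spin":-1},{"dx":0,"dy":0,"dz":0,"spin":-1},{"dx":0,"dy":0,"dz":0,"spin":-1},{"dx":0,"dy":0,"dz":0,"spin":-0.63},{"dx":0,"dy":0,"dz":0,"spin":0},{"dx":0,"dy":0,"dz":0,"spin":0}]'
python3 -c "
from h import *
go(502,150.5,300)"
```

```text
time_s: 1.72
ee_pos: [159.3, -526.4, 308.7]
orientation: [-0.706, 0.708, 0.0, 0.0]
wrist_force: [-0.1, 0.2, 0.1]
width: 51.2
grasp_force: 0.0
units dx,dy,dz [-27.1  -13.65   0.35] yaw y deg 179.88
```

```bash

python3 -m creep '[{"dx":-1,"dy":-0.5,"dz":0,"spin":0},{"dx":-1,"dy":-0.5,"dz":0,"spin":0},{"dx":-1,"dy":-0.5,"dz":0,"spin":0},{"dx":-1,"dy":-0.5,"dz":0,"spin":0},{"dx":-1,"dy":-0.5,"dz":0,"spin":0},{"dx":-1,"dy":-0.5,"dz":0,"spin":0},{"dx":-1,"dy":-0.5,"dz":0,"spin":0},{"dx":-1,"dy":-0.5,"dz":0,"spin":0}]' >/dev/null
python3 -m creep '[{"dx":-1,"dy":-0.5,"dz":0,"spin":0},{"dx":-1,"dy":-0.5,"dz":0,"spin":0},{"dx":-1,"dy":-0.5,"dz":0,"spin":0},{"dx":-1,"dy":-0.5,"dz":0,"spin":0},{"dx":-1,"dy":-0.5,"dz":0,"spin":0},{"dx":-1,"dy":-0.5,"dz":0,"spin":0},{"dx":-1,"dy":-0.5,"dz":0,"spin":0},{"dx":-1,"dy":-0.5,"dz":0,"spin":0}]' >/dev/null
python3 -m creep '[{"dx":-1,"dy":-0.5,"dz":0,"spin":0},{"dx":-1,"dy":-0.5,"dz":0,"spin":0},{"dx":-1,"dy":-0.5,"dz":0,"spin":0},{"dx":-1,"dy":-0.5,"dz":0,"spin":0},{"dx":-1,"dy":-0.5,"dz":0,"spin":0},{"dx":-1,"dy":-0.5,"dz":0,"spin":0},{"dx":-1,"dy":-0.5,"dz":0,"spin":0},{"dx":-1,"dy":-0.5,"dz":0,"spin":0}]' >/dev/null
python3 -m creep '[{"dx":-1,"dy":-0.5,"dz":0,"spin":0},{"dx":-1,"dy":-0.5,"dz":0,"spin":0},{"dx":-1,"dy":-0.5,"dz":0,"spin":0},{"dx":0,"dy":0,"dz":0,"spin":0},{"dx":0,"dy":0,"dz":0,"spin":0},{"dx":0,"dy":0,"dz":0,"spin":0}]'
python3 - <<'E'
from h import *
go(502,150.5,197)
f=cam("top"); cv2.imwrite("pics/t1.png",cv2.resize(f["color"][:,:,::-1][150:300,120:300],(720,600),interpolation=cv2.INTER_CUBIC))
E
```

```text
time_s: 4.22
ee_pos: [496.9, 148.3, 308.7]
orientation: [-0.707, 0.708, -0.0, -0.0]
wrist_force: [0.0, -0.6, -0.2]
width: 51.1
grasp_force: 0.0
units dx,dy,dz [-0.09 -0.2   4.47] yaw y deg 179.93
```

View pics/t1.png

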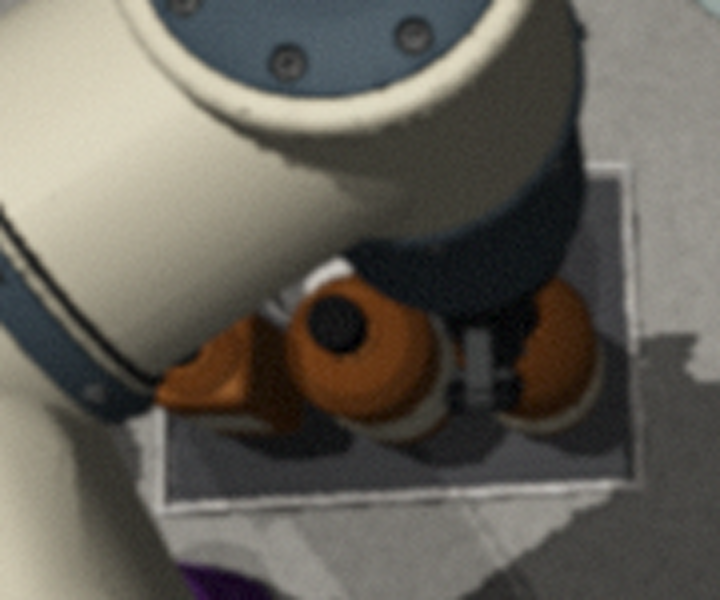

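```bash

python3 -m creep '[{"dx":-0.08,"dy":-0.2,"dz":0.5,"spin":0},{"dx":0,"dy":0,"dz":0.7,"spin":0},{"dx":0,"dy":0,"dz":0.7,"spin":0},{"dx":0,"dy":0,"dz":0,"spin":0},{"dx":0,"dy":0,"dz":0,"spin":0}]'
python3 - <<'E'
from h import *
go(502,150.5,197)
f=cam("scene"); cv2.imwrite("pics/s1.png",cv2.resize(f["color"][:,:,::-1][40:240,220:420],(600,600),interpolation=cv2.INTER_CUBIC))
E
```

```text
time_s: 4.68
ee_pos: [501.6, 149.5, 261.6]
orientation: [-0.707, 0.708, -0.0, -0.0]
wrist_force: [0.6, -0.7, 0.0]
width: 51.5
grasp_force: 0.0
units dx,dy,dz [-0.04 -0.02  2.58] yaw y deg 179.92
```

View pics/s1.png

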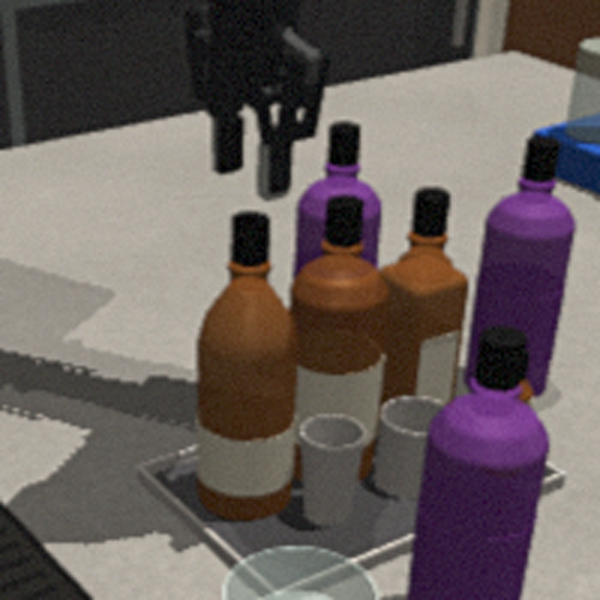

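The scene crop shows the open fingers straight above the bell's cap (crop px 250,185). Going down to grip.

```bash

python3 -m creep '[{"dx":-0.04,"dy":0,"dz":0.5,"spin":0},{"dx":0,"dy":0,"dz":0.7,"spin":0},{"dx":0,"dy":0,"dz":0.7,"spin":0},{"dx":0,"dy":0,"dz":0.68,"spin":0},{"dx":0,"dy":0,"dz":0,"spin":0},{"dx":0,"dy":0,"dz":0,"spin":0},{"dx":0,"dy":0,"dz":0,"spin":0}]'
python3 -m creep '[{"dx":0,"dy":0,"dz":0,"spin":0},{"dx":0,"dy":0,"dz":0,"spin":0},{"dx":0,"dy":0,"dz":0,"spin":0},{"dx":0,"dy":0,"dz":0,"spin":0},{"dx":0,"dy":0,"dz":0,"spin":0},{"dx":0,"dy":0,"dz":0,"spin":0}]' 1 70
python3 -m creep '[{"dx":0,"dy":0,"dz":0,"spin":0},{"dx":0,"dy":0,"dz":0,"spin":0}]'
```

```text
time_s: 5.32
ee_pos: [503.0, 151.7, 198.9]
orientation: [-0.707, 0.707, -0.001, 0.001]
wrist_force: [0.4, 0.4, 0.4]
width: 51.1
grasp_force: 0.0
time_s: 5.82
ee_pos: [502.2, 151.6, 198.4]
orientation: [-0.707, 0.707, -0.0, 0.001]
wrist_force: [-3.0, 0.5, 5.7]
width: 26.5
grasp_force: 68.5
time_s: 5.98
ee_pos: [502.2, 151.6, 198.4]
orientation: [-0.707, 0.707, -0.0, 0.001]
wrist_force: [-2.8, 1.0, 6.5]
width: 26.4
grasp_force: 68.5
```

```bash

python3 -m creep '[{"dx":0,"dy":0,"dz":-0.2,"spin":0},{"dx":0,"dy":0,"dz":-0.4,"spin":0},{"dx":0,"dy":0,"dz":-0.4,"spin":0},{"dx":0,"dy":0,"dz":-0.4,"spin":0},{"dx":0,"dy":0,"dz":-0.4,"spin":0},{"dx":0,"dy":0,"dz":-0.2,"spin":0}]'
python3 -m creep '[{"dx":0.2,"dy":-0.05,"dz":0,"spin":0},{"dx":0.4,"dy":-0.1,"dz":0,"spin":0},{"dx":0.6,"dy":-0.15,"dz":0,"spin":0},{"dx":0.7,"dy":-0.18,"dz":0,"spin":0},{"dx":0.7,"dy":-0.18,"dz":0,"spin":0},{"dx":0.7,"dy":-0.18,"dz":0,"spin":0},{"dx":0.7,"dy":-0.18,"dz":0,"spin":0},{"dx":0.7,"dy":-0.18,"dz":0,"spin":0}]'
python3 -m creep '[{"dx":0.7,"dy":-0.18,"dz":0,"spin":0},{"dx":0.7,"dy":-0.18,"dz":0,"spin":0},{"dx":0.7,"dy":-0.18,"dz":0,"spin":0},{"dx":0.7,"dy":-0.18,"dz":0,"spin":0},{"dx":0.7,"dy":-0.18,"dz":0,"spin":0},{"dx":0.6,"dy":-0.15,"dz":0,"spin":0},{"dx":0.4,"dy":-0.1,"dz":0,"spin":0},{"dx":0.2,"dy":-0.05,"dz":0,"spin":0}]'
python3 -m creep '[{"dx":0.4,"dy":-0.1,"dz":0.3,"spin":0},{"dx":0,"dy":0,"dz":0.3,"spin":0},{"dx":0,"dy":0,"dz":0.3,"spin":0},{"dx":0,"dy":0,"dz":0.3,"spin":0},{"dx":0,"dy":0,"dz":0,"spin":0},{"dx":0,"dy":0,"dz":0,"spin":0}]'
python3 -c "
from h import *
go(566,-95,202.4)"
```

```text
time_s: 6.48
ee_pos: [502.7, 151.7, 248.9]
orientation: [-0.707, 0.707, -0.001, 0.001]
wrist_force: [0.5, -0.5, -4.6]
width: 26.2
grasp_force: 69.4
time_s: 7.15
ee_pos: [531.7, 32.1, 246.0]
orientation: [-0.707, 0.707, 0.0, -0.001]
wrist_force: [0.7, -0.1, -6.3]
width: 26.4
grasp_force: 69.3
time_s: 7.82
ee_pos: [561.6, -85.4, 245.9]
orientation: [-0.706, 0.708, 0.0, -0.001]
wrist_force: [-0.6, 0.3, -5.5]
width: 26.1
grasp_force: 69.3
time_s: 8.32
ee_pos: [564.0, -93.1, 216.1]
orientation: [0.707, -0.707, -0.001, 0.001]
wrist_force: [-0.4, -0.2, -4.8]
width: 26.5
grasp_force: 69.4
units dx,dy,dz [ 0.08 -0.08  0.55] yaw y deg -179.97
```

```bash

python3 -m creep '[{"dx":0,"dy":0,"dz":0.15,"spin":0},{"dx":0,"dy":0,"dz":0.15,"spin":0},{"dx":0,"dy":0,"dz":0.1,"spin":0},{"dx":0,"dy":0,"dz":0.05,"spin":0},{"dx":0,"dy":0,"dz":0,"spin":0},{"dx":0,"dy":0,"dz":0,"spin":0}]'
python3 -m creep '[{"dx":0,"dy":0,"dz":0.04,"spin":0},{"dx":0,"dy":0,"dz":0.04,"spin":0},{"dx":0,"dy":0,"dz":0,"spin":0},{"dx":0,"dy":0,"dz":0,"spin":0}]'
```

```text
time_s: 8.82
ee_pos: [564.4, -93.6, 205.6]
orientation: [-0.707, 0.707, -0.0, -0.0]
wrist_force: [-0.5, 0.7, -4.6]
width: 26.7
grasp_force: 69.6
time_s: 9.15
ee_pos: [564.4, -93.6, 203.5]
orientation: [-0.707, 0.707, 0.0, -0.0]
wrist_force: [0.6, 0.8, -4.9]
width: 26.2
grasp_force: 69.6
```

```bash

python3 -m creep '[{"dx":0,"dy":0,"dz":0.04,"spin":0},{"dx":0,"dy":0,"dz":0.04,"spin":0},{"dx":0,"dy":0,"dz":0,"spin":0},{"dx":0,"dy":0,"dz":0,"spin":0}]'
```

```text
time_s: 9.48
ee_pos: [564.6, -93.7, 202.4]
orientation: [-0.707, 0.707, -0.001, 0.0]
wrist_force: [-1.2, 0.1, 0.3]
width: 26.9
grasp_force: 70.2
```

```bash

python3 -m creep '[{"dx":0,"dy":0,"dz":0,"spin":0},{"dx":0,"dy":0,"dz":0,"spin":0},{"dx":0,"dy":0,"dz":0,"spin":0},{"dx":0,"dy":0,"dz":0,"spin":0},{"dx":0,"dy":0,"dz":0,"spin":0}]' -0.2 70
python3 -m creep '[{"dx":0,"dy":0,"dz":-0.3,"spin":0},{"dx":0,"dy":0,"dz":-0.8,"spin":0},{"dx":0,"dy":0,"dz":-1,"spin":0},{"dx":0,"dy":0,"dz":-0.8,"spin":0},{"dx":-0.6,"dy":0.1,"dz":-0.3,"spin":0},{"dx":-0.9,"dy":0.2,"dz":0,"spin":0},{"dx":-0.9,"dy":0.2,"dz":0,"spin":0},{"dx":-0.9,"dy":0.2,"dz":0,"spin":0}]'
python3 -m creep '[{"dx":-0.9,"dy":0.2,"dz":0,"spin":0},{"dx":-0.9,"dy":0.2,"dz":0,"spin":0},{"dx":-0.9,"dy":0.2,"dz":0,"spin":0},{"dx":-0.9,"dy":0.2,"dz":0,"spin":0},{"dx":-0.9,"dy":0.2,"dz":0,"spin":0},{"dx":-0.9,"dy":0.2,"dz":0,"spin":0},{"dx":-0.9,"dy":0.2,"dz":0,"spin":0},{"dx":-0.9,"dy":0.2,"dz":0,"spin":0}]'
python3 -m creep '[{"dx":-0.9,"dy":0.2,"dz":0,"spin":0},{"dx":-0.9,"dy":0.1,"dz":0,"spin":0},{"dx":-0.5,"dy":0.1,"dz":0,"spin":0},{"dx":0,"dy":0,"dz":0,"spin":0},{"dx":0,"dy":0,"dz":0,"spin":0},{"dx":0,"dy":0,"dz":0,"spin":0}]'
python3 -c "
from h import *
go(497.2,236.2,192)
"
```

```text
time_s: 9.9
ee_pos: [564.6, -93.5, 201.7]
orientation: [-0.707, 0.707, -0.0, 0.0]
wrist_force: [0.4, 0.1, -0.2]
width: 51.0
grasp_force: 0.0
time_s: 10.57
ee_pos: [546.9, -10.3, 282.4]
orientation: [-0.707, 0.707, -0.0, 0.0]
wrist_force: [0.1, -0.0, -0.8]
width: 51.3
grasp_force: 0.0
time_s: 11.23
ee_pos: [506.7, 170.0, 282.4]
orientation: [-0.707, 0.707, -0.0, 0.0]
wrist_force: [-0.0, -0.0, 0.1]
width: 51.7
grasp_force: 0.0
time_s: 11.73
ee_pos: [497.2, 225.9, 281.9]
orientation: [-0.707, 0.707, -0.0, 0.0]
wrist_force: [-0.3, -0.2, 0.8]
width: 51.0
grasp_force: 0.0
units dx,dy,dz [-0.41  0.    3.6 ] yaw y deg 179.97
```

```bash

python3 -m creep '[{"dx":-0.41,"dy":0,"dz":0.3,"spin":0},{"dx":0,"dy":0,"dz":0.8,"spin":0},{"dx":0,"dy":0,"dz":0.9,"spin":0},{"dx":0,"dy":0,"dz":0.7,"spin":0},{"dx":0,"dy":0,"dz":0.6,"spin":0},{"dx":0,"dy":0,"dz":0.25,"spin":0},{"dx":0,"dy":0,"dz":0,"spin":0},{"dx":0,"dy":0,"dz":0,"spin":0}]'
python3 -m creep '[{"dx":0,"dy":0,"dz":0,"spin":0},{"dx":0,"dy":0,"dz":0,"spin":0},{"dx":0,"dy":0,"dz":0,"spin":0},{"dx":0,"dy":0,"dz":0,"spin":0},{"dx":0,"dy":0,"dz":0,"spin":0},{"dx":0,"dy":0,"dz":0,"spin":0},{"dx":0,"dy":0,"dz":0,"spin":0}]' 1 70
python3 -c "
from h import *
go(447,-102,250)"
```

```text
time_s: 12.4
ee_pos: [497.4, 236.5, 193.2]
orientation: [-0.707, 0.707, -0.0, 0.0]
wrist_force: [-0.0, 0.0, -0.1]
width: 51.0
grasp_force: 0.0
time_s: 12.98
ee_pos: [497.3, 237.0, 194.1]
orientation: [0.707, -0.707, 0.0, -0.001]
wrist_force: [-2.2, 0.4, 6.0]
width: 26.7
grasp_force: 68.7
units dx,dy,dz [13.56  2.01 -2.25] yaw y deg -180.0
```

```bash

python3 -m creep '[{"dx":0,"dy":0,"dz":-0.2,"spin":0},{"dx":0,"dy":0,"dz":-0.4,"spin":0},{"dx":0,"dy":0,"dz":-0.5,"spin":0},{"dx":0,"dy":0,"dz":-0.5,"spin":0},{"dx":0,"dy":0,"dz":-0.4,"spin":0},{"dx":0,"dy":0,"dz":-0.2,"spin":0},{"dx":0.2,"dy":0.03,"dz":0,"spin":0},{"dx":0.4,"dy":0.06,"dz":0,"spin":0}]'
python3 -m creep '[{"dx":0.6,"dy":0.1,"dz":0,"spin":0},{"dx":0.8,"dy":0.12,"dz":0,"spin":0},{"dx":0.8,"dy":0.12,"dz":0,"spin":0},{"dx":0.8,"dy":0.12,"dz":0,"spin":0},{"dx":0.8,"dy":0.12,"dz":0,"spin":0},{"dx":0.8,"dy":0.12,"dz":0,"spin":0},{"dx":0.8,"dy":0.12,"dz":0,"spin":0},{"dx":0.8,"dy":0.12,"dz":0,"spin":0}]'
python3 -m creep '[{"dx":0.8,"dy":0.12,"dz":0,"spin":0},{"dx":0.8,"dy":0.12,"dz":0,"spin":0},{"dx":0.8,"dy":0.12,"dz":0,"spin":0},{"dx":0.8,"dy":0.12,"dz":0,"spin":0},{"dx":0.8,"dy":0.12,"dz":0,"spin":0},{"dx":0.8,"dy":0.12,"dz":0,"spin":0},{"dx":0.8,"dy":0.12,"dz":0,"spin":0},{"dx":0.6,"dy":0.1,"dz":0,"spin":0}]'
python3 -m creep '[{"dx":0.4,"dy":0.06,"dz":0,"spin":0},{"dx":0.2,"dy":0.03,"dz":0.3,"spin":0},{"dx":0,"dy":0,"dz":0.4,"spin":0},{"dx":0,"dy":0,"dz":0.4,"spin":0},{"dx":0,"dy":0,"dz":0.3,"spin":0},{"dx":0,"dy":0,"dz":0,"spin":0},{"dx":0,"dy":0,"dz":0,"spin":0}]'
python3 -c "
from h import *
go(447,-102,198.1)"
```

```text
time_s: 13.65
ee_pos: [494.4, 222.0, 247.0]
orientation: [0.707, -0.707, -0.0, 0.0]
wrist_force: [0.5, -0.1, -7.0]
width: 26.4
grasp_force: 69.4
time_s: 14.32
ee_pos: [469.8, 64.3, 247.2]
orientation: [-0.707, 0.707, 0.0, -0.001]
wrist_force: [0.0, -0.2, -6.2]
width: 26.6
grasp_force: 69.4
time_s: 14.98
ee_pos: [445.7, -90.7, 247.3]
orientation: [-0.707, 0.708, 0.0, -0.001]
wrist_force: [0.4, -0.1, -6.8]
width: 26.5
grasp_force: 69.4
time_s: 15.57
ee_pos: [445.0, -103.2, 212.3]
orientation: [0.707, -0.707, -0.0, 0.001]
wrist_force: [-0.5, 0.3, -5.7]
width: 26.4
grasp_force: 69.5
units dx,dy,dz [-0.05 -0.08  0.57] yaw y deg -180.0
```

```bash

python3 -m creep '[{"dx":0,"dy":0,"dz":0.15,"spin":0},{"dx":0,"dy":0,"dz":0.15,"spin":0},{"dx":0,"dy":0,"dz":0.1,"spin":0},{"dx":0,"dy":0,"dz":0.06,"spin":0},{"dx":0,"dy":0,"dz":0.04,"spin":0},{"dx":0,"dy":0,"dz":0,"spin":0},{"dx":0,"dy":0,"dz":0,"spin":0}]'
python3 -m creep '[{"dx":0,"dy":0,"dz":0.04,"spin":0},{"dx":0,"dy":0,"dz":0.04,"spin":0},{"dx":0,"dy":0,"dz":0,"spin":0},{"dx":0,"dy":0,"dz":0,"spin":0}]'
```

```text
time_s: 16.15
ee_pos: [445.5, -103.3, 200.4]
orientation: [-0.707, 0.707, -0.0, 0.0]
wrist_force: [-0.2, -0.2, -5.7]
width: 26.5
grasp_force: 69.8
time_s: 16.48
ee_pos: [445.4, -103.3, 198.3]
orientation: [-0.707, 0.707, 0.0, -0.0]
wrist_force: [0.7, 0.2, -6.4]
width: 26.4
grasp_force: 70.1
```

```bash

python3 -m creep '[{"dx":0,"dy":0,"dz":0.04,"spin":0},{"dx":0,"dy":0,"dz":0.03,"spin":0},{"dx":0,"dy":0,"dz":0,"spin":0},{"dx":0,"dy":0,"dz":0,"spin":0}]'
```

```text
time_s: 16.82
ee_pos: [445.7, -103.6, 198.2]
orientation: [0.707, -0.707, 0.001, -0.0]
wrist_force: [-3.1, 0.4, 4.9]
width: 26.5
grasp_force: 71.1
```

```bash

python3 -m creep '[{"dx":0,"dy":0,"dz":0,"spin":0},{"dx":0,"dy":0,"dz":0,"spin":0},{"dx":0,"dy":0,"dz":0,"spin":0},{"dx":0,"dy":0,"dz":0,"spin":0},{"dx":0,"dy":0,"dz":0,"spin":0}]' -0.2 70
python3 -m creep '[{"dx":0,"dy":0,"dz":-0.3,"spin":0},{"dx":0,"dy":0,"dz":-0.8,"spin":0},{"dx":0,"dy":0,"dz":-1,"spin":0},{"dx":0,"dy":0,"dz":-1,"spin":0},{"dx":0,"dy":0,"dz":-0.6,"spin":0},{"dx":0,"dy":0,"dz":0,"spin":0},{"dx":0,"dy":0,"dz":0,"spin":0}]' -1
python3 - <<'E'
from h import *
t=cam("top")["color"][:,:,::-1]; s=cam("scene")["color"][:,:,::-1]
cv2.imwrite("pics/t2f.png",t);cv2.imwrite("pics/s2f.png",s)
a=cv2.resize(t[175:295,140:300],(800,600),interpolation=cv2.INTER_CUBIC); cv2.imwrite("pics/t2.png",cv2.convertScaleAbs(a,alpha=1.5,beta=10))
cv2.imwrite("pics/s2.png",cv2.resize(s[60:270,140:420],(800,600),interpolation=cv2.INTER_CUBIC))
E
```

```text
time_s: 17.23
ee_pos: [445.7, -103.3, 196.7]
orientation: [-0.707, 0.707, -0.0, 0.0]
wrist_force: [-0.1, -0.8, 0.9]
width: 51.2
grasp_force: 0.0
time_s: 17.82
ee_pos: [445.9, -103.2, 290.1]
orientation: [-0.707, 0.707, -0.001, 0.001]
wrist_force: [-0.5, 0.2, 0.1]
width: 85.4
grasp_force: 0.0
```

View pics/t2.png

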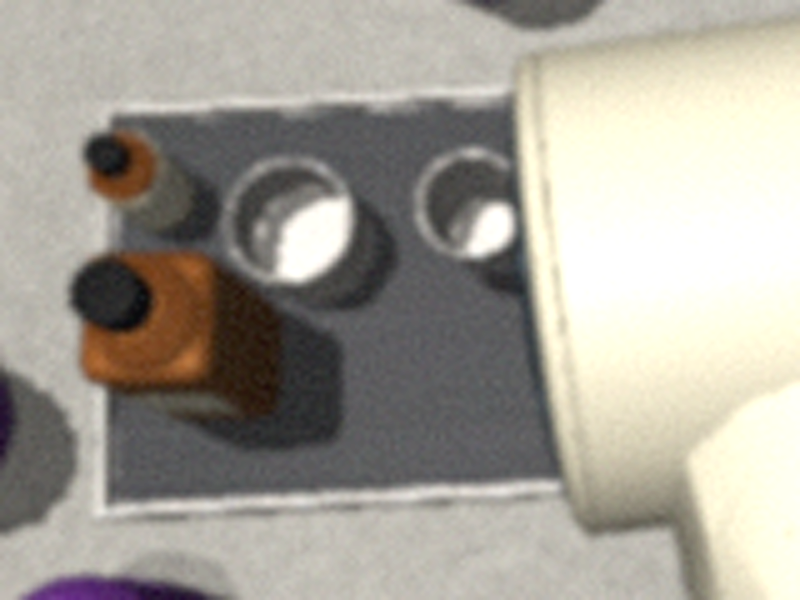

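View pics/s2.png

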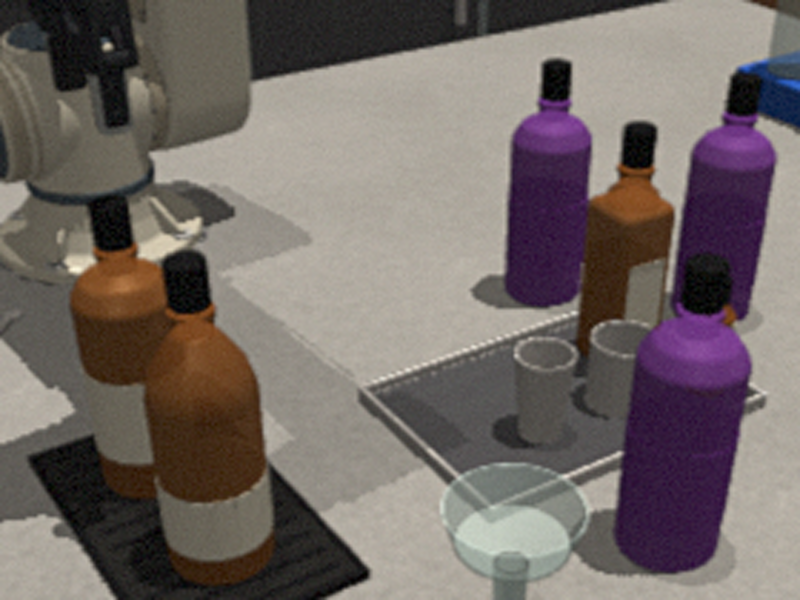

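```bash
python3 - <<'E'
from h import *
t,s=cam("top"),cam("scene")
print("top rim",ray(t,(233.6,215.2),80),"scene rim",ray(s,(330.5,183.2),80))
print("wide rim",ray(t,(140+292.5/5-.4,175+220/5-.4),66))
A=np.array([416,146,524,258.])/5+np.array([140,175]*2)-.4
B=np.array([514,337,578,446.])/2.857+np.array([140,60]*2)-.4
f=lambda v:np.r_[(box(proj(t,cyl(*v,25,80,25,80)))-A)[[0,1,3]],box(proj(s,cyl(*v,18,4,25,80)))-B]
r=least_squares(f,[550,195]);print(r.x,r.fun.round(1)); go(*r.x,200)
E
```

```text
top rim [554.96086141 195.13465738] scene rim [554.3733733  195.36698353]
wide rim [551.58422438 279.05309041]
[555.73989845 194.81316795] [ 0.   0.4 -0.6  0.1  0.3 -0.2 -0.5]
units dx,dy,dz [-11.92  -4.43   3.52] yaw y deg 179.98
```

```bash

python3 -m creep '[{"dx":-0.5,"dy":-0.18,"dz":0,"spin":0},{"dx":-0.9,"dy":-0.33,"dz":0,"spin":0},{"dx":-0.9,"dy":-0.33,"dz":0,"spin":0},{"dx":-0.9,"dy":-0.33,"dz":0,"spin":0},{"dx":-0.9,"dy":-0.33,"dz":0,"spin":0},{"dx":-0.9,"dy":-0.33,"dz":0,"spin":0},{"dx":-0.9,"dy":-0.33,"dz":0,"spin":0},{"dx":-0.9,"dy":-0.33,"dz":0,"spin":0}]' >/dev/null
python3 -m creep '[{"dx":-0.9,"dy":-0.33,"dz":0,"spin":0},{"dx":-0.9,"dy":-0.33,"dz":0,"spin":0},{"dx":-0.9,"dy":-0.33,"dz":0,"spin":0},{"dx":-0.9,"dy":-0.33,"dz":0,"spin":0},{"dx":-0.9,"dy":-0.33,"dz":0,"spin":0},{"dx":-0.6,"dy":-0.24,"dz":0,"spin":0},{"dx":0,"dy":0,"dz":0.5,"spin":0},{"dx":0,"dy":0,"dz":0.8,"spin":0}]'
python3 -m creep '[{"dx":0,"dy":0,"dz":0.9,"spin":0},{"dx":0,"dy":0,"dz":0.9,"spin":0},{"dx":0,"dy":0,"dz":0.9,"spin":0},{"dx":0,"dy":0,"dz":0.7,"spin":0},{"dx":0,"dy":0,"dz":0.5,"spin":0},{"dx":0,"dy":0,"dz":0,"spin":0},{"dx":0,"dy":0,"dz":0,"spin":0},{"dx":0,"dy":0,"dz":0,"spin":0}]'
python3 -c "
from h import *
go(555.3,195,47)"
```

```text
time_s: 19.35
ee_pos: [555.9, 195.5, 256.6]
orientation: [0.707, -0.707, 0.001, -0.001]
wrist_force: [0.6, 0.6, 0.2]
width: 85.6
grasp_force: 0.0
time_s: 20.02
ee_pos: [555.5, 194.3, 159.8]
orientation: [-0.707, 0.707, -0.0, 0.0]
wrist_force: [0.1, -0.3, 0.3]
width: 85.5
grasp_force: 0.0
units dx,dy,dz [-0.03  0.01  4.51] yaw y deg 179.99
```

```bash

python3 -m creep '[{"dx":0,"dy":0,"dz":0.5,"spin":0},{"dx":0,"dy":0,"dz":0.8,"spin":0},{"dx":0,"dy":0,"dz":0.8,"spin":0},{"dx":0,"dy":0,"dz":0.8,"spin":0},{"dx":0,"dy":0,"dz":0.7,"spin":0},{"dx":0,"dy":0,"dz":0.5,"spin":0},{"dx":0,"dy":0,"dz":0.3,"spin":0},{"dx":0,"dy":0,"dz":0,"spin":0}]'
python3 -m creep '[{"dx":0,"dy":0,"dz":0.05,"spin":0},{"dx":0,"dy":0,"dz":0,"spin":0},{"dx":0,"dy":0,"dz":0,"spin":0}]'
python3 - <<'E'
from h import *
t=cam("scene")["color"][:,:,::-1]
cv2.imwrite("pics/s3.png",cv2.resize(t[100:240,270:420],(640,600),interpolation=cv2.INTER_CUBIC))
E
```

```text
time_s: 20.68
ee_pos: [554.6, 194.0, 48.3]
orientation: [-0.707, 0.707, 0.0, -0.001]
wrist_force: [-1.6, 0.6, -0.2]
width: 85.5
grasp_force: 0.0
time_s: 20.93
ee_pos: [555.7, 194.6, 49.0]
orientation: [-0.707, 0.707, -0.0, 0.001]
wrist_force: [-0.4, 0.2, -0.6]
width: 85.7
grasp_force: 0.0
```

View pics/s3.png

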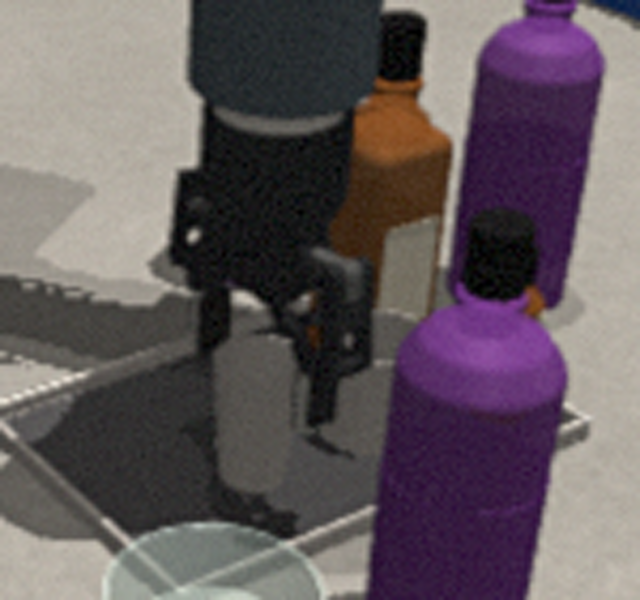

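```bash

python3 -m creep '[{"dx":0,"dy":0,"dz":0,"spin":0},{"dx":0,"dy":0,"dz":0,"spin":0},{"dx":0,"dy":0,"dz":0,"spin":0},{"dx":0,"dy":0,"dz":0,"spin":0},{"dx":0,"dy":0,"dz":0,"spin":0},{"dx":0,"dy":0,"dz":0,"spin":0},{"dx":0,"dy":0,"dz":0,"spin":0}]' 1 40
python3 -m creep '[{"dx":0,"dy":0,"dz":-0.2,"spin":0},{"dx":0,"dy":0,"dz":-0.4,"spin":0},{"dx":0,"dy":0,"dz":-0.6,"spin":0},{"dx":0,"dy":0,"dz":-0.6,"spin":0},{"dx":0,"dy":0,"dz":-0.4,"spin":0},{"dx":0,"dy":0,"dz":-0.2,"spin":0},{"dx":0,"dy":0,"dz":0,"spin":0},{"dx":0,"dy":0,"dz":0,"spin":0}]'
python3 - <<'E'
from h import *
t=cam("scene")["color"][:,:,::-1]
cv2.imwrite("pics/s4.png",cv2.resize(t[60:240,250:420],(567,600),interpolation=cv2.INTER_CUBIC))
E
```

```text
time_s: 21.57
ee_pos: [555.2, 194.3, 48.4]
orientation: [-0.707, 0.707, -0.0, 0.0]
wrist_force: [-1.9, -0.2, 5.6]
width: 48.5
grasp_force: 40.8
time_s: 22.23
ee_pos: [554.7, 194.2, 107.4]
orientation: [-0.707, 0.707, 0.0, -0.0]
wrist_force: [-0.5, -0.1, -2.0]
width: 48.4
grasp_force: 41.5
```

View pics/s4.png

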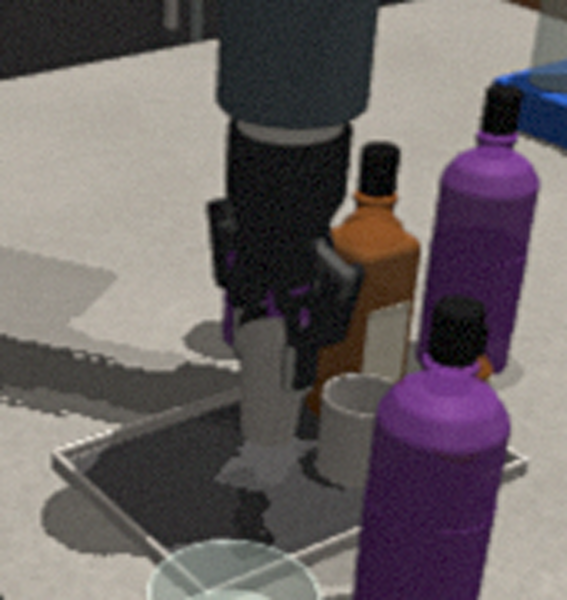

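The crop shows the tapered cup held upright, clear of the tray, with the wide cup undisturbed. Lifting it over the bottles to the chiller.

```bash

python3 -m creep '[{"dx":0,"dy":0,"dz":-0.6,"spin":0},{"dx":0,"dy":0,"dz":-0.9,"spin":0},{"dx":0,"dy":0,"dz":-1,"spin":0},{"dx":0,"dy":0,"dz":-1,"spin":0},{"dx":0,"dy":0,"dz":-1,"spin":0},{"dx":0,"dy":0,"dz":-1,"spin":0},{"dx":0,"dy":0,"dz":-1,"spin":0},{"dx":0,"dy":0,"dz":-0.9,"spin":0}]'
python3 -m creep '[{"dx":0,"dy":0,"dz":-0.7,"spin":0},{"dx":0.3,"dy":0,"dz":-0.3,"spin":0},{"dx":0.6,"dy":0,"dz":0,"spin":0},{"dx":0.9,"dy":0,"dz":0,"spin":0},{"dx":0.9,"dy":0,"dz":0,"spin":0},{"dx":0.9,"dy":0.1,"dz":0,"spin":0},{"dx":0.9,"dy":0.1,"dz":0,"spin":0},{"dx":0.9,"dy":0.1,"dz":0,"spin":0}]'
```

```text
time_s: 22.95
ee_pos: [554.8, 194.1, 293.3]
orientation: [-0.707, 0.707, 0.0, -0.001]
wrist_force: [0.2, 0.3, -2.3]
width: 48.4
grasp_force: 41.7
time_s: 23.62
ee_pos: [546.3, 56.9, 315.6]
orientation: [-0.707, 0.707, 0.001, -0.002]
wrist_force: [0.2, 0.2, -2.0]
width: 48.3
grasp_force: 41.7
```

```bash

python3 -m creep '[{"dx":0.9,"dy":0,"dz":0,"spin":0},{"dx":0.9,"dy":0,"dz":0,"spin":0},{"dx":0.9,"dy":0,"dz":0,"spin":0},{"dx":0.9,"dy":0,"dz":0,"spin":0},{"dx":0.9,"dy":0,"dz":0,"spin":0},{"dx":0.9,"dy":0,"dz":0,"spin":0},{"dx":0.9,"dy":0,"dz":0,"spin":0},{"dx":0.9,"dy":0,"dz":0,"spin":0}]' >/dev/null
python3 -m creep '[{"dx":0.9,"dy":0,"dz":0,"spin":0},{"dx":0.9,"dy":0,"dz":0,"spin":0},{"dx":0.9,"dy":0,"dz":0,"spin":0},{"dx":0.9,"dy":0,"dz":0,"spin":0},{"dx":0.9,"dy":0,"dz":0,"spin":0},{"dx":0.9,"dy":0,"dz":0,"spin":0},{"dx":0.5,"dy":0,"dz":0,"spin":0},{"dx":0.2,"dy":0,"dz":0,"spin":0}]'
python3 -m creep '[{"dx":0,"dy":0,"dz":0.4,"spin":0},{"dx":0,"dy":0,"dz":0.8,"spin":0},{"dx":0,"dy":0,"dz":1,"spin":0},{"dx":0,"dy":0,"dz":1,"spin":0},{"dx":0,"dy":0,"dz":0.8,"spin":0},{"dx":0,"dy":0,"dz":0.5,"spin":0},{"dx":0,"dy":0,"dz":0,"spin":0},{"dx":0,"dy":0,"dz":0,"spin":0}]'
python3 - <<'E'
from h import *
f=cam("top"); s=cam("scene")
go(543,-301.7,120)
g=f["color"]; 
# chiller recheck in scene: outer rim bbox fit
x0,y0=60,230
t=s["color"][:,:,::-1]; c=t[170:320,40:200].copy()
for p in proj(s,np.vstack([cyl(543,-301.7,42,52,42,52)])): cv2.circle(c,tuple(int(v) for v in (p-[40,170])),0,(0,255,0),-1)
cv2.imwrite("pics/s5.png",cv2.resize(c,(640,600),interpolation=cv2.INTER_CUBIC))
E
```

```text
time_s: 24.95
ee_pos: [546.1, -275.5, 315.6]
orientation: [-0.706, 0.708, 0.002, -0.001]
wrist_force: [-0.1, 0.7, -1.9]
width: 48.0
grasp_force: 41.7
time_s: 25.62
ee_pos: [546.7, -272.9, 204.6]
orientation: [0.707, -0.707, -0.001, 0.001]
wrist_force: [0.2, 0.2, -0.2]
width: 48.6
grasp_force: 41.8
units dx,dy,dz [1.13 0.2  3.46] yaw y deg -180.0
```

View pics/s5.png

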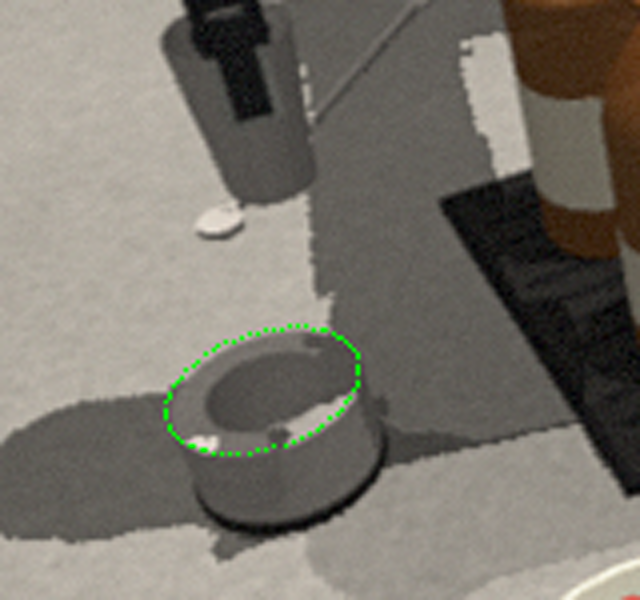

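```bash
python3 - <<'E'
from h import *
s=cam("scene")
u=lambda P:((box(proj(s,P))-[40,170,40,170])*4+2).round(0)
for x,y in((543,-301.7),(540,-300),(546,-304)):
  print(u(cyl(x,y,42,0,42,0)),u(cyl(x,y,27,52,27,52)),u(cyl(x,y,42,0,42,52)))
o=manip.get_obs()["ee_pos"]; print(o,u(cyl(o[0],o[1],25,o[2]+31.5,25,o[2]+31.5)),u(cyl(o[0],o[1],18,o[2]-44.5,18,o[2]-44.5)))
E
```

```text
[201. 408. 386. 537.] [204. 350. 328. 432.] [169. 329. 386. 537.]
[204. 403. 388. 531.] [207. 346. 330. 426.] [172. 325. 388. 531.]
[197. 413. 383. 543.] [200. 356. 325. 438.] [165. 335. 383. 543.]
[ 547.94488366 -273.41531941  206.72824045] [155.  -1. 288.  63.] [226. 159. 316. 209.]
```

```bash

python3 -m creep '[{"dx":0.4,"dy":0.1,"dz":0,"spin":0},{"dx":0.5,"dy":0.1,"dz":0,"spin":0},{"dx":0.2,"dy":0,"dz":0.4,"spin":0},{"dx":0,"dy":0,"dz":0.7,"spin":0},{"dx":0,"dy":0,"dz":0.7,"spin":0},{"dx":0,"dy":0,"dz":0.5,"spin":0},{"dx":0,"dy":0,"dz":0,"spin":0},{"dx":0,"dy":0,"dz":0,"spin":0}]'
python3 -c "
from h import *
go(542,-301,110);go(542,-301,56.4)"
```

```text
time_s: 26.43
ee_pos: [541.8, -301.3, 146.9]
orientation: [-0.707, 0.707, 0.001, -0.001]
wrist_force: [-0.4, -0.1, -1.1]
width: 48.3
grasp_force: 41.8
units dx,dy,dz [-0.01 -0.01  1.48] yaw y deg 179.94
units dx,dy,dz [-0.01 -0.02  3.62] yaw y deg 179.94
```

```bash

python3 -m creep '[{"dx":0,"dy":0,"dz":0.4,"spin":0},{"dx":0,"dy":0,"dz":0.5,"spin":0},{"dx":0,"dy":0,"dz":0.5,"spin":0},{"dx":0,"dy":0,"dz":0.4,"spin":0},{"dx":0,"dy":0,"dz":0.3,"spin":0},{"dx":0,"dy":0,"dz":0.3,"spin":0},{"dx":0,"dy":0,"dz":0,"spin":0},{"dx":0,"dy":0,"dz":0,"spin":0}]'
python3 -m creep '[{"dx":0,"dy":0,"dz":0.3,"spin":0},{"dx":0,"dy":0,"dz":0.3,"spin":0},{"dx":0,"dy":0,"dz":0.2,"spin":0},{"dx":0,"dy":0,"dz":0.15,"spin":0},{"dx":0,"dy":0,"dz":0.1,"spin":0},{"dx":0,"dy":0,"dz":0,"spin":0},{"dx":0,"dy":0,"dz":0,"spin":0}]'
```

```text
time_s: 27.1
ee_pos: [542.4, -300.9, 87.8]
orientation: [-0.707, 0.707, 0.0, -0.0]
wrist_force: [0.5, -1.1, -1.6]
width: 48.1
grasp_force: 41.8
time_s: 27.68
ee_pos: [542.4, -300.8, 61.5]
orientation: [-0.707, 0.707, 0.0, -0.0]
wrist_force: [0.8, 0.1, -0.3]
width: 48.2
grasp_force: 41.8
```

```bash

python3 -m creep '[{"dx":0,"dy":0,"dz":0.08,"spin":0},{"dx":0,"dy":0,"dz":0.08,"spin":0},{"dx":0,"dy":0,"dz":0,"spin":0},{"dx":0,"dy":0,"dz":0,"spin":0}]'
python3 -m creep '[{"dx":0,"dy":0,"dz":0.05,"spin":0},{"dx":0,"dy":0,"dz":0,"spin":0},{"dx":0,"dy":0,"dz":0,"spin":0}]'
```

```text
time_s: 28.02
ee_pos: [542.3, -300.7, 57.5]
orientation: [-0.707, 0.707, 0.0, -0.0]
wrist_force: [0.2, 0.8, -0.6]
width: 48.2
grasp_force: 41.8
time_s: 28.27
ee_pos: [542.6, -300.9, 56.6]
orientation: [-0.707, 0.707, -0.0, 0.0]
wrist_force: [-0.6, 0.2, -1.4]
width: 48.7
grasp_force: 41.9
```

```bash

python3 -m creep '[{"dx":0,"dy":0,"dz":0.06,"spin":0},{"dx":0,"dy":0,"dz":0,"spin":0},{"dx":0,"dy":0,"dz":0,"spin":0}]'
python3 -m creep '[{"dx":0,"dy":0,"dz":0,"spin":0},{"dx":0,"dy":0,"dz":0,"spin":0}]'
```

```text
time_s: 28.52
ee_pos: [542.6, -301.3, 56.5]
orientation: [0.707, -0.707, 0.001, 0.0]
wrist_force: [-2.1, 0.8, 6.9]
width: 48.1
grasp_force: 42.3
time_s: 28.68
ee_pos: [542.7, -301.3, 56.5]
orientation: [0.707, -0.707, 0.001, 0.0]
wrist_force: [-2.0, 2.1, 6.2]
width: 48.7
grasp_force: 42.3
```

```bash

python3 -m creep '[{"dx":0,"dy":0,"dz":0,"spin":0},{"dx":0,"dy":0,"dz":0,"spin":0},{"dx":0,"dy":0,"dz":0,"spin":0},{"dx":0,"dy":0,"dz":0,"spin":0},{"dx":0,"dy":0,"dz":-0.1,"spin":0},{"dx":0,"dy":0,"dz":-0.3,"spin":0},{"dx":0,"dy":0,"dz":-0.6,"spin":0},{"dx":0,"dy":0,"dz":-0.9,"spin":0}]' -0.8 70
python3 -m creep '[{"dx":0,"dy":0,"dz":-1,"spin":0},{"dx":0,"dy":0,"dz":-1,"spin":0},{"dx":0,"dy":0,"dz":-1,"spin":0},{"dx":0,"dy":0,"dz":-1,"spin":0},{"dx":0,"dy":0,"dz":-1,"spin":0},{"dx":0,"dy":0,"dz":-1,"spin":0},{"dx":0,"dy":0,"dz":-1,"spin":0},{"dx":0,"dy":0,"dz":-0.5,"spin":0}]' -0.2
python3 -m creep '[{"dx":-0.5,"dy":0.25,"dz":0,"spin":0},{"dx":-0.9,"dy":0.44,"dz":0,"spin":0},{"dx":-0.9,"dy":0.44,"dz":0,"spin":0},{"dx":-0.9,"dy":0.44,"dz":0,"spin":0},{"dx":-0.9,"dy":0.44,"dz":0,"spin":0},{"dx":-0.9,"dy":0.44,"dz":0,"spin":0},{"dx":-0.9,"dy":0.44,"dz":0,"spin":0},{"dx":-0.9,"dy":0.44,"dz":0,"spin":0}]'
python3 -m creep '[{"dx":-0.9,"dy":0.44,"dz":0,"spin":0},{"dx":-0.2,"dy":0.1,"dz":0,"spin":0},{"dx":0,"dy":0,"dz":0,"spin":0},{"dx":0,"dy":0,"dz":0,"spin":0}]'
python3 - <<'E'
from h import *
go(445.6,-103.4,198)
s=cam("scene")["color"][:,:,::-1]; t=cam("top")["color"][:,:,::-1]
cv2.imwrite("pics/m6.png",np.hstack([cv2.resize(s[150:320,40:250],(440,356),interpolation=cv2.INTER_CUBIC),cv2.resize(t[180:260,400:480],(356,356),interpolation=cv2.INTER_CUBIC)]))
E
```

```text
time_s: 29.35
ee_pos: [541.2, -300.3, 101.4]
orientation: [-0.707, 0.707, 0.002, -0.001]
wrist_force: [1.5, -1.1, 1.3]
width: 76.9
grasp_force: 0.0
time_s: 30.02
ee_pos: [542.8, -301.4, 294.4]
orientation: [-0.707, 0.707, -0.003, 0.001]
wrist_force: [0.1, -0.3, 0.2]
width: 51.1
grasp_force: 0.0
time_s: 30.68
ee_pos: [458.4, -129.9, 290.5]
orientation: [-0.707, 0.707, -0.0, 0.0]
wrist_force: [0.4, 0.9, -0.3]
width: 51.2
grasp_force: 0.0
time_s: 31.02
ee_pos: [445.8, -103.4, 290.5]
orientation: [0.707, -0.707, 0.001, -0.0]
wrist_force: [0.1, -0.8, -1.4]
width: 50.7
grasp_force: 0.0
units dx,dy,dz [0.   0.01 3.7 ] yaw y deg -179.97
```

View pics/m6.png

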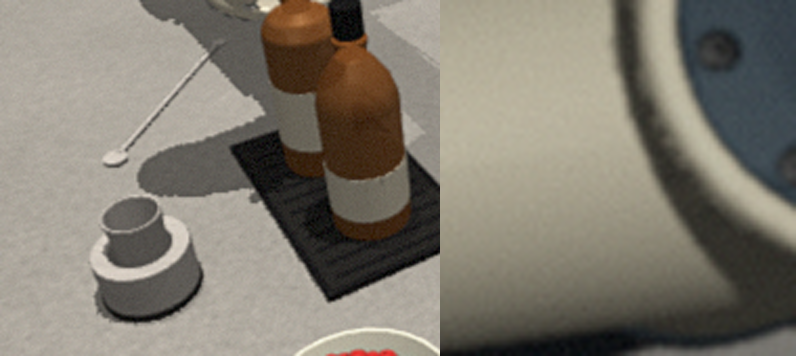

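The cup stands upright in the chiller, seated low (left crop px 135,235), and both bottles are still upright on the mat. Regripping the round bottle.

```bash

python3 -m creep '[{"dx":0,"dy":0,"dz":0.4,"spin":0},{"dx":0,"dy":0,"dz":0.8,"spin":0},{"dx":0,"dy":0,"dz":0.8,"spin":0},{"dx":0,"dy":0,"dz":0.7,"spin":0},{"dx":0,"dy":0,"dz":0.6,"spin":0},{"dx":0,"dy":0,"dz":0.36,"spin":0},{"dx":0,"dy":0,"dz":0,"spin":0},{"dx":0,"dy":0,"dz":0,"spin":0}]'
python3 -m creep '[{"dx":0,"dy":0,"dz":0,"spin":0},{"dx":0,"dy":0,"dz":0,"spin":0},{"dx":0,"dy":0,"dz":0,"spin":0},{"dx":0,"dy":0,"dz":0,"spin":0},{"dx":0,"dy":0,"dz":0,"spin":0},{"dx":0,"dy":0,"dz":0,"spin":0},{"dx":0,"dy":0,"dz":0,"spin":0}]' 1 70
python3 -m creep '[{"dx":0,"dy":0,"dz":-0.2,"spin":0},{"dx":0,"dy":0,"dz":-0.4,"spin":0},{"dx":0,"dy":0,"dz":-0.5,"spin":0},{"dx":0,"dy":0,"dz":-0.5,"spin":0},{"dx":0,"dy":0,"dz":-0.3,"spin":0},{"dx":0,"dy":0,"dz":-0.1,"spin":0},{"dx":0,"dy":0,"dz":0,"spin":0}]'
python3 -c "
from h import *
go(497.2,236.8,194)"
```

```text
time_s: 31.78
ee_pos: [445.7, -103.7, 198.1]
orientation: [-0.707, 0.707, 0.0, -0.001]
wrist_force: [1.4, -0.8, 0.2]
width: 51.2
grasp_force: 0.0
time_s: 32.37
ee_pos: [446.0, -103.5, 199.4]
orientation: [-0.707, 0.707, -0.001, 0.0]
wrist_force: [-2.0, -0.1, 5.8]
width: 26.4
grasp_force: 68.7
time_s: 32.95
ee_pos: [445.6, -103.0, 248.0]
orientation: [-0.707, 0.707, 0.0, 0.0]
wrist_force: [0.3, -0.8, -6.8]
width: 26.3
grasp_force: 69.5
units dx,dy,dz [-13.59  -2.06   2.17] yaw y deg 179.98
```

```bash

python3 -m creep '[{"dx":-0.2,"dy":-0.03,"dz":-0.3,"spin":0},{"dx":-0.4,"dy":-0.06,"dz":-0.4,"spin":0},{"dx":-0.6,"dy":-0.09,"dz":-0.3,"spin":0},{"dx":-0.8,"dy":-0.12,"dz":0,"spin":0},{"dx":-0.8,"dy":-0.12,"dz":0,"spin":0},{"dx":-0.8,"dy":-0.12,"dz":0,"spin":0},{"dx":-0.8,"dy":-0.12,"dz":0,"spin":0},{"dx":-0.8,"dy":-0.12,"dz":0,"spin":0}]'
python3 -m creep '[{"dx":-0.8,"dy":-0.12,"dz":0,"spin":0},{"dx":-0.8,"dy":-0.12,"dz":0,"spin":0},{"dx":-0.8,"dy":-0.12,"dz":0,"spin":0},{"dx":-0.8,"dy":-0.12,"dz":0,"spin":0},{"dx":-0.8,"dy":-0.12,"dz":0,"spin":0},{"dx":-0.8,"dy":-0.12,"dz":0,"spin":0},{"dx":-0.8,"dy":-0.12,"dz":0,"spin":0},{"dx":-0.8,"dy":-0.12,"dz":0,"spin":0}]'
python3 -m creep '[{"dx":-0.7,"dy":-0.12,"dz":0,"spin":0},{"dx":-0.5,"dy":-0.1,"dz":0,"spin":0},{"dx":-0.3,"dy":-0.05,"dz":0,"spin":0},{"dx":-0.1,"dy":0,"dz":0,"spin":0},{"dx":0,"dy":0,"dz":0,"spin":0},{"dx":0,"dy":0,"dz":0,"spin":0}]'
python3 -c "
from h import *
go(497.2,236.8,195.4)"
```

```text
time_s: 33.62
ee_pos: [465.2, 28.6, 273.8]
orientation: [0.707, -0.707, -0.0, -0.0]
wrist_force: [0.1, 0.1, -6.2]
width: 26.7
grasp_force: 69.7
time_s: 34.28
ee_pos: [488.9, 188.7, 273.6]
orientation: [0.707, -0.707, -0.0, 0.0]
wrist_force: [-0.3, 0.3, -6.4]
width: 26.5
grasp_force: 69.7
time_s: 34.78
ee_pos: [495.9, 226.1, 273.4]
orientation: [-0.707, 0.707, -0.0, -0.0]
wrist_force: [0.2, -1.0, -6.8]
width: 26.7
grasp_force: 69.7
units dx,dy,dz [-0.43 -0.05  3.12] yaw y deg 179.96
```

```bash

python3 -m creep '[{"dx":-0.2,"dy":-0.04,"dz":0,"spin":0},{"dx":-0.2,"dy":0,"dz":0,"spin":0},{"dx":0,"dy":0,"dz":0.3,"spin":0},{"dx":0,"dy":0,"dz":0.1,"spin":0},{"dx":0,"dy":0,"dz":0,"spin":0},{"dx":0,"dy":0,"dz":0,"spin":0}]'
python3 -c "
from h import *
go(497.2,236.8,195.4)"
python3 -m creep '[{"dx":0,"dy":0,"dz":0,"spin":0},{"dx":0,"dy":0,"dz":0,"spin":0}]'
```

```text
time_s: 35.28
ee_pos: [496.8, 236.4, 262.8]
orientation: [-0.707, 0.707, -0.0, -0.001]
wrist_force: [0.2, 0.7, -6.5]
width: 26.4
grasp_force: 69.6
units dx,dy,dz [-0.02 -0.02  2.7 ] yaw y deg 179.98
time_s: 35.45
ee_pos: [497.1, 236.7, 263.5]
orientation: [-0.707, 0.707, -0.0, 0.0]
wrist_force: [0.5, -0.3, -6.0]
width: 26.5
grasp_force: 69.6
```

```bash

python3 -m creep '[{"dx":0,"dy":0,"dz":0.3,"spin":0},{"dx":0,"dy":0,"dz":0.5,"spin":0},{"dx":0,"dy":0,"dz":0.5,"spin":0},{"dx":0,"dy":0,"dz":0.5,"spin":0},{"dx":0,"dy":0,"dz":0.4,"spin":0},{"dx":0,"dy":0,"dz":0.2,"spin":0},{"dx":0,"dy":0,"dz":0.1,"spin":0},{"dx":0,"dy":0,"dz":0,"spin":0}]'
python3 -m creep '[{"dx":0,"dy":0,"dz":0.06,"spin":0},{"dx":0,"dy":0,"dz":0.05,"spin":0},{"dx":0,"dy":0,"dz":0,"spin":0},{"dx":0,"dy":0,"dz":0,"spin":0}]'
```

```text
time_s: 36.12
ee_pos: [497.0, 236.6, 200.5]
orientation: [-0.707, 0.707, -0.0, -0.0]
wrist_force: [-0.4, -0.3, -6.1]
width: 26.5
grasp_force: 69.5
time_s: 36.45
ee_pos: [497.1, 236.8, 198.3]
orientation: [-0.707, 0.707, -0.0, 0.0]
wrist_force: [0.1, -0.5, -6.1]
width: 26.6
grasp_force: 69.6
```

```bash

python3 -m creep '[{"dx":0,"dy":0,"dz":0.06,"spin":0},{"dx":0,"dy":0,"dz":0.03,"spin":0},{"dx":0,"dy":0,"dz":0,"spin":0},{"dx":0,"dy":0,"dz":0,"spin":0}]'
python3 -m creep '[{"dx":0,"dy":0,"dz":0.04,"spin":0},{"dx":0,"dy":0,"dz":0,"spin":0},{"dx":0,"dy":0,"dz":0,"spin":0}]'
```

```text
time_s: 36.78
ee_pos: [497.0, 236.7, 195.7]
orientation: [-0.707, 0.707, -0.0, -0.0]
wrist_force: [-0.3, 0.2, -6.0]
width: 26.5
grasp_force: 69.6
time_s: 37.03
ee_pos: [497.3, 236.8, 195.5]
orientation: [-0.707, 0.707, -0.0, 0.001]
wrist_force: [-1.5, -0.2, -2.2]
width: 26.8
grasp_force: 70.3
```

```bash

python3 -m creep '[{"dx":0,"dy":0,"dz":0.02,"spin":0},{"dx":0,"dy":0,"dz":0,"spin":0}]'
python3 -m creep '[{"dx":0,"dy":0,"dz":0,"spin":0},{"dx":0,"dy":0,"dz":0,"spin":0},{"dx":0,"dy":0,"dz":0,"spin":0},{"dx":0,"dy":0,"dz":0,"spin":0},{"dx":0,"dy":0,"dz":0,"spin":0}]' -0.2 70
python3 -m creep '[{"dx":0,"dy":0,"dz":-0.3,"spin":0},{"dx":0,"dy":0,"dz":-0.8,"spin":0},{"dx":0,"dy":0,"dz":-1,"spin":0},{"dx":0,"dy":0,"dz":-1,"spin":0},{"dx":0.4,"dy":-0.1,"dz":-0.5,"spin":0},{"dx":0.8,"dy":-0.16,"dz":0,"spin":0},{"dx":0.8,"dy":-0.16,"dz":0,"spin":0},{"dx":0.8,"dy":-0.16,"dz":0,"spin":0}]'
python3 -m creep '[{"dx":0.9,"dy":-0.18,"dz":0,"spin":0},{"dx":0.9,"dy":-0.18,"dz":0,"spin":0},{"dx":0.9,"dy":-0.18,"dz":0,"spin":0},{"dx":0.9,"dy":-0.18,"dz":0,"spin":0},{"dx":0.9,"dy":-0.18,"dz":0,"spin":0},{"dx":0.9,"dy":-0.18,"dz":0,"spin":0},{"dx":0.9,"dy":-0.18,"dz":0,"spin":0},{"dx":0.9,"dy":-0.18,"dz":0,"spin":0}]' >/dev/null
python3 -m creep '[{"dx":0.9,"dy":-0.2,"dz":0,"spin":0},{"dx":0.9,"dy":-0.2,"dz":0,"spin":0},{"dx":0.9,"dy":-0.2,"dz":0,"spin":0},{"dx":0.4,"dy":-0.1,"dz":0,"spin":0},{"dx":0,"dy":0,"dz":0,"spin":0},{"dx":0,"dy":0,"dz":0,"spin":0}]'
python3 -c "
from h import *
go(564.6,-93.7,202)"
```

```text
time_s: 37.2
ee_pos: [497.3, 236.8, 195.5]
orientation: [-0.707, 0.707, -0.0, 0.001]
wrist_force: [-2.5, -1.6, 4.7]
width: 26.5
grasp_force: 70.8
time_s: 37.62
ee_pos: [497.2, 236.8, 194.3]
orientation: [-0.707, 0.707, -0.0, 0.0]
wrist_force: [0.5, 0.7, -0.1]
width: 51.2
grasp_force: 0.0
time_s: 38.28
ee_pos: [511.8, 166.2, 285.2]
orientation: [0.707, -0.707, 0.0, -0.001]
wrist_force: [0.3, 0.5, 0.2]
width: 51.1
grasp_force: 0.0
time_s: 39.45
ee_pos: [565.0, -90.9, 284.4]
orientation: [-0.707, 0.708, 0.0, 0.0]
wrist_force: [-0.3, -0.3, 0.8]
width: 51.1
grasp_force: 0.0
units dx,dy,dz [0.11 0.02 3.3 ] yaw y deg 179.92
```

```bash

python3 -m creep '[{"dx":0.11,"dy":0.02,"dz":0.4,"spin":0},{"dx":0,"dy":0,"dz":0.7,"spin":0},{"dx":0,"dy":0,"dz":0.8,"spin":0},{"dx":0,"dy":0,"dz":0.7,"spin":0},{"dx":0,"dy":0,"dz":0.45,"spin":0},{"dx":0,"dy":0,"dz":0.22,"spin":0},{"dx":0,"dy":0,"dz":0,"spin":0},{"dx":0,"dy":0,"dz":0,"spin":0}]'
python3 -m creep '[{"dx":0,"dy":0,"dz":0,"spin":0},{"dx":0,"dy":0,"dz":0,"spin":0},{"dx":0,"dy":0,"dz":0,"spin":0},{"dx":0,"dy":0,"dz":0,"spin":0},{"dx":0,"dy":0,"dz":0,"spin":0},{"dx":0,"dy":0,"dz":0,"spin":0},{"dx":0,"dy":0,"dz":0,"spin":0}]' 1 70
python3 -m creep '[{"dx":0,"dy":0,"dz":-0.2,"spin":0},{"dx":0,"dy":0,"dz":-0.4,"spin":0},{"dx":0,"dy":0,"dz":-0.5,"spin":0},{"dx":0,"dy":0,"dz":-0.5,"spin":0},{"dx":0,"dy":0,"dz":-0.3,"spin":0},{"dx":0,"dy":0,"dz":-0.1,"spin":0},{"dx":0,"dy":0,"dz":0,"spin":0}]'
python3 -c "
from h import *
go(502.2,151.6,198.4)"
```

```text
time_s: 40.12
ee_pos: [564.5, -93.2, 202.9]
orientation: [0.707, -0.707, 0.0, -0.0]
wrist_force: [-0.3, 0.0, 0.9]
width: 51.2
grasp_force: 0.0
time_s: 40.7
ee_pos: [564.5, -93.7, 203.7]
orientation: [-0.707, 0.707, -0.001, 0.0]
wrist_force: [-1.8, 0.4, 6.1]
width: 26.7
grasp_force: 68.8
time_s: 41.28
ee_pos: [564.7, -93.4, 252.8]
orientation: [-0.707, 0.707, -0.0, 0.0]
wrist_force: [0.2, -0.8, -5.4]
width: 26.5
grasp_force: 69.4
units dx,dy,dz [-9.8   2.5   2.18] yaw y deg 179.98
```

```bash

python3 -m creep '[{"dx":-0.2,"dy":0.05,"dz":0,"spin":0},{"dx":-0.4,"dy":0.1,"dz":0,"spin":0},{"dx":-0.6,"dy":0.15,"dz":0,"spin":0},{"dx":-0.7,"dy":0.18,"dz":0,"spin":0},{"dx":-0.7,"dy":0.18,"dz":0,"spin":0},{"dx":-0.7,"dy":0.18,"dz":0,"spin":0},{"dx":-0.7,"dy":0.18,"dz":0,"spin":0},{"dx":-0.7,"dy":0.18,"dz":0,"spin":0}]'
python3 -m creep '[{"dx":-0.7,"dy":0.18,"dz":0,"spin":0},{"dx":-0.7,"dy":0.18,"dz":0,"spin":0},{"dx":-0.7,"dy":0.18,"dz":0,"spin":0},{"dx":-0.7,"dy":0.18,"dz":0,"spin":0},{"dx":-0.7,"dy":0.18,"dz":0,"spin":0},{"dx":-0.6,"dy":0.15,"dz":0,"spin":0},{"dx":-0.4,"dy":0.1,"dz":0,"spin":0},{"dx":-0.2,"dy":0.05,"dz":0,"spin":0}]'
python3 -m creep '[{"dx":0,"dy":0,"dz":0,"spin":0},{"dx":0,"dy":0,"dz":0,"spin":0},{"dx":0,"dy":0,"dz":0,"spin":0}]'
python3 -c "
from h import *
go(502.2,151.6,199.7)"
```

```text
time_s: 41.95
ee_pos: [533.4, 25.6, 251.8]
orientation: [0.707, -0.707, -0.001, 0.0]
wrist_force: [-0.2, 0.0, -5.3]
width: 26.4
grasp_force: 69.3
time_s: 42.62
ee_pos: [503.5, 143.1, 252.0]
orientation: [0.708, -0.707, -0.0, 0.0]
wrist_force: [-0.3, -0.6, -6.2]
width: 26.5
grasp_force: 69.4
time_s: 42.87
ee_pos: [504.5, 140.9, 252.5]
orientation: [-0.707, 0.707, -0.0, -0.0]
wrist_force: [0.1, 0.3, -5.4]
width: 26.3
grasp_force: 69.4
units dx,dy,dz [-0.43  0.09  2.11] yaw y deg 179.95
```

```bash

python3 -m creep '[{"dx":-0.2,"dy":0.05,"dz":0,"spin":0},{"dx":-0.22,"dy":0.04,"dz":0,"spin":0},{"dx":0,"dy":0,"dz":0.3,"spin":0},{"dx":0,"dy":0,"dz":0.4,"spin":0},{"dx":0,"dy":0,"dz":0.3,"spin":0},{"dx":0,"dy":0,"dz":0,"spin":0},{"dx":0,"dy":0,"dz":0,"spin":0},{"dx":0,"dy":0,"dz":0,"spin":0}]'
python3 -c "
from h import *
go(502.2,151.6,199.7)"
```

```text
time_s: 43.53
ee_pos: [502.4, 151.8, 227.6]
orientation: [-0.707, 0.707, -0.0, 0.0]
wrist_force: [0.8, -0.4, -5.3]
width: 26.3
grasp_force: 69.4
units dx,dy,dz [0.01 0.01 1.12] yaw y deg 179.98
```

```bash

python3 -m creep '[{"dx":0,"dy":0,"dz":0.25,"spin":0},{"dx":0,"dy":0,"dz":0.3,"spin":0},{"dx":0,"dy":0,"dz":0.25,"spin":0},{"dx":0,"dy":0,"dz":0.12,"spin":0},{"dx":0,"dy":0,"dz":0.06,"spin":0},{"dx":0,"dy":0,"dz":0.04,"spin":0},{"dx":0,"dy":0,"dz":0,"spin":0},{"dx":0,"dy":0,"dz":0,"spin":0}]'
python3 -m creep '[{"dx":0,"dy":0,"dz":0.06,"spin":0},{"dx":0,"dy":0,"dz":0.03,"spin":0},{"dx":0,"dy":0,"dz":0,"spin":0},{"dx":0,"dy":0,"dz":0,"spin":0}]'
```

```text
time_s: 44.2
ee_pos: [502.4, 152.0, 202.3]
orientation: [-0.707, 0.707, -0.0, 0.0]
wrist_force: [-0.9, -0.4, -5.4]
width: 26.5
grasp_force: 69.5
time_s: 44.53
ee_pos: [502.2, 152.0, 199.8]
orientation: [-0.707, 0.707, 0.0, 0.0]
wrist_force: [-0.2, 0.4, -5.6]
width: 26.8
grasp_force: 70.0
```

```bash

python3 -m creep '[{"dx":0,"dy":0,"dz":0.04,"spin":0},{"dx":0,"dy":0,"dz":0.02,"spin":0},{"dx":0,"dy":0,"dz":0,"spin":0},{"dx":0,"dy":0,"dz":0,"spin":0}]'
```

```text
time_s: 44.87
ee_pos: [502.6, 152.0, 199.8]
orientation: [-0.707, 0.707, -0.001, 0.001]
wrist_force: [-3.9, 0.5, 6.2]
width: 26.3
grasp_force: 70.8
```

Down on the tray. Releasing, retreating and checking.

```bash

python3 -m creep '[{"dx":0,"dy":0,"dz":0,"spin":0},{"dx":0,"dy":0,"dz":0,"spin":0},{"dx":0,"dy":0,"dz":0,"spin":0},{"dx":0,"dy":0,"dz":0,"spin":0},{"dx":0,"dy":0,"dz":0,"spin":0}]' -0.2 70
python3 -m creep '[{"dx":0,"dy":0,"dz":-0.3,"spin":0},{"dx":0,"dy":0,"dz":-0.8,"spin":0},{"dx":0,"dy":0,"dz":-1,"spin":0},{"dx":0,"dy":0,"dz":-1,"spin":0},{"dx":0,"dy":0,"dz":-0.6,"spin":0},{"dx":0.5,"dy":0.2,"dz":0,"spin":0},{"dx":1,"dy":0.4,"dz":0,"spin":0},{"dx":1,"dy":0.4,"dz":0,"spin":0}]'
python3 -m creep '[{"dx":1,"dy":0.3,"dz":0,"spin":0},{"dx":1,"dy":0.3,"dz":0,"spin":0},{"dx":1,"dy":0.3,"dz":0,"spin":0},{"dx":1,"dy":0.3,"dz":0,"spin":0},{"dx":1,"dy":0.3,"dz":0,"spin":0},{"dx":1,"dy":0.3,"dz":0,"spin":0},{"dx":1,"dy":0.3,"dz":0,"spin":0},{"dx":1,"dy":0.3,"dz":0,"spin":0}]' >/dev/null
python3 -m creep '[{"dx":1,"dy":0.3,"dz":0,"spin":0},{"dx":1,"dy":0.3,"dz":0,"spin":0},{"dx":1,"dy":0.3,"dz":0,"spin":0},{"dx":1,"dy":0.3,"dz":0,"spin":0},{"dx":1,"dy":0.3,"dz":0,"spin":0},{"dx":0.5,"dy":0.1,"dz":0,"spin":0},{"dx":0,"dy":0,"dz":0,"spin":0},{"dx":0,"dy":0,"dz":0,"spin":0}]'
python3 - <<'E'
from h import *
t,s=cam("top"),cam("scene")
T=t["color"][:,:,::-1];S=s["color"][:,:,::-1]
cv2.imwrite("pics/t7.png",T)
cv2.imwrite("pics/m7.png",np.hstack([S[80:360,60:420],cv2.resize(T[140:280,140:320],(360,280))]))
a,b=cv2.imread("pics/scene0.png"),S
d=cv2.absdiff(a,b).max(2)[95:235,260:420]; print("scene diff tray region >50:",(d>50).sum())
for n,H,p,q in(("bell",240,(247.5,227),(303,120)),("round",234,(204,231),(334,114))):
    A,B=blob(t,p,40,16),blob(s,q,45); print(n,A,B)
E
```

```text
time_s: 45.28
ee_pos: [502.4, 152.0, 198.3]
orientation: [-0.707, 0.707, -0.0, 0.0]
wrist_force: [-0.6, -0.2, -0.3]
width: 51.2
grasp_force: 0.0
time_s: 45.95
ee_pos: [476.8, 89.0, 290.6]
orientation: [0.707, -0.707, -0.0, 0.0]
wrist_force: [0.7, -0.9, -0.1]
width: 51.2
grasp_force: 0.0
time_s: 47.28
ee_pos: [376.6, -248.4, 290.6]
orientation: [-0.706, 0.708, 0.0, -0.0]
wrist_force: [-0.1, 0.3, -0.6]
width: 51.2
grasp_force: 0.0
scene diff tray region >50: 172
bell [241. 219. 254. 233.] [298. 112. 309. 128.]
round [197. 224. 211. 237.] [328. 106. 340. 121.]
```

View pics/m7.png

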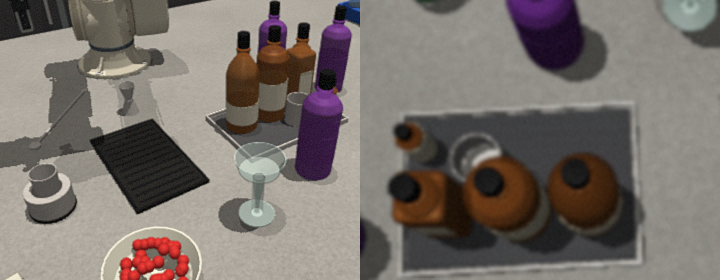

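Both bottles are back within a pixel of where their caps first stood. The cup is seated in the chiller, and the wide cup, bitters and coupe have not moved.

```bash
python3 -c "
from bench import manip
print(manip.close_job())"
```

```text
the job is handed in; nothing more can be done
None
```

I handed the job in at about 47 s: the tapered cup stands upright and fully home in the chiller, the round and bell bottles are back within about 2 mm of where they stood, and the wide cup, bitters bottle and glass show no movement in the last pictures.

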